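# Level the portion balance

## Robot

A 6-joint arm with a two-finger parallel gripper is mounted at the origin on a cart in front of the work surface, level with it; the furniture and walls round the work are solid. World frame = base frame: x ahead of the robot, y to its left, z up, the work surface at z = 0. Lengths are in m, angles in rad, forces in N, time in s.
With the tool pointing down it reaches from about 0.425 to 0.95 m from the base axis. Payload 3.5 kg.
Tool frame: the origin (TCP) lies between the finger pads; the fingertips stand 19 mm ahead of it and the grasp point (between the pads) is the TCP (ctrl.nose_length is the distance from the TCP to the fingertips, in m); z points along the fingers, y is the line along which they close (so a half turn about z gives the same grasp; the last joint's range is limited). The gripper opens to 85 mm and grips with 20 to 120 N. Pads are 22 mm wide; open, the fingers measure 114 mm over their backs; the gripper's body (76 mm by 85 mm) begins 54 mm behind the grasp point. The pads swing forward as they close: fully open they stand 13 mm farther back than shut.
Start: joints at [1.193, 0.286, 1.577, -0, 1.279, -0.15], TCP at [0.152, 0.658, 0.25] pointing down, gripper open.
Joint ranges: [-2.77, 2.77], [-0.9, 2.22], [0.21, 2.48], [-1.53, 4.67], [0.24, 2.81], [-2.84, 2.84]. Speed limits (rad/s): [2.79, 2.79, 3.14, 3.14, 3.14, 3.14].

## Interface

Orientations are given as a unit quaternion [x, y, z, w].
In Python, from plant import ctrl gives the robot as it stands.
- The arm moves only by the tool apply_moves, never from a script. Its argument "series" is a list of rows, each a list of 6 numbers: the shift along the world's x, y, z scaled (see below), then the turn, a rotation vector about the world's x, y, z scaled (see below). A call has 1 to 20 rows; each row is the pose to reach, as a shift and turn from the pose commanded when the call began; what a row does not reach only later rows make up. The controller multiplies each number of a shift by 0.8 m and each number of a turn by 45 degrees. A row lasts 1/8 s, in which the tool goes at most 62.5 mm and 10.7 degrees, less where a joint would pass 70% of its speed; a pose out of reach is approached as far as the arm can. A call with a number of a shift or a turn outside -1 to 1 is refused whole. A call with a gripper value outside its range is refused whole. "jaw" is the opening, from 0 (shut) to 1 (fully open), set as the call begins (left out, the last holds). The fingers move at their own pace and stop on an object; "squeeze" is the grip in N (left out, the last holds). Time passes only in rows, so rows that repeat a pose let the fingers close. It gives the time, the measured TCP pose, the force, the opening and the grip force at its end, in the units of the state.
- ctrl.get_state(): the state, without advancing time (a new reading comes with each control period).
- ctrl.read_camera(name): name is "side" or "top" or "wrist"; returns the picture (384x512x3 uint8, red, green, blue); there is no depth.
- ctrl.get_calibration(name): a dict with "fx", "fy", "cx", "cy" (pixels), "xyz" and "orientation" of the camera in the world; the wrist camera has in their place "hand_eye" (4x4, takes a point from camera to tool coordinates, whose origin is the TCP and whose axes are the flange's). Camera axes: x right, y up, looking along -z (the intrinsics and any distortion apply to the point x, -y, -z); pixel columns grow to the right and rows downward; lengths in m; the calibration is good to about 2 mm. The wrist camera is an equidistant fisheye: a pixel r from the principal point sees the ray r / f radians off the axis. A picture is of the moment at which its call begins: read the wrist's pose just before it. get_calibration takes no time and is no camera call.
- ctrl.sign_off(): hands the job in; it is judged then, once.
Trained networks look in the newest picture that a camera, given by its name, has taken for a name from the list of things; names that differ only in an ending like _2 or _b are one class to them, and where a whole thing is asked for, a point or a joint stands for the part that bears it (a point fixed in the world has none). Each returns a list of dicts, best first, with "p" (0 to 1); they miss things now and then, are a little off and sometimes report something else, mostly with a low value. They report only what shows in the picture. A call takes as long as a camera call. They do not tell look-alikes from the thing itself.
- ctrl.boxes_of(thing, camera): "xy" ([column, row] as shares, 0 to 1, of the picture: columns of its width, rows of its height, amid what is visible of it).
- ctrl.silhouettes(thing, camera): "pixels" (384x512 bool, what is visible of it) and "xy" ([column, row] as shares, 0 to 1, of the picture: columns of its width, rows of its height, amid what is visible of it).
The state is a dict: "time": time; "qpos": joint angles; "dq": joint speeds; "joint_efforts": joint torques, N m; "eef_pos": TCP position; "tcp_rot": TCP orientation; "contact_force": force on the tool from outside, world axes, zero at the start; "wrist_torque": the same for the moment, N m; "opening": opening from 0.0 (shut) to 1.0 (fully open); "finger_force": force on a finger pad.
Only numpy, scipy, OpenCV 4.12 (cv2) and the standard library are available. Lean on these libraries where they do the work, as an engineer would, in place of code of your own. Each camera call takes 0.05 s, during which the arm holds its last target. There are 200 camera calls.

## Task

On the kitchen balance a fluted cake has been left beside the small steel weight. Move that cake across to the other pan and lay it flat beside the cake already there, so that the two cakes balance the weight and both pans come to rest level. Leave the weight and the other cake on their pans, and do not let a cake fall to the worktop.

Things in the scene. Friction and masses are not known exactly. Their poses are not given: they have to be found in the camera images.
- weight_pan: Balance pan with the dark steel weight (29 mm wide, 38 high, 100 g, on the half of the tray without the cake): steel tray 200 (x) by 130 mm (y), lip 3 mm above its floor; origin: centre of the floor's top face, z up. Starts fully down, 24 mm under the other pan, and stays so until the cake lies on the other. Pans stay horizontal, moving only up and down, oppositely; level at about 68 mm.
- cake_pan: The other pan, a like tray, axes parallel, 160 mm to one side or the other along y; same origin (floor's top face, centre). Starts fully up, floor at about 80 mm, one cake towards one short end, the other half free. It sinks under the second cake and yields to a light push (1 N).
- stray_cake: yellow fluted cake (rigid), 65 mm across, 21 mm high, about 50 g; origin: centre of its underside, z up. Starts on weight_pan, on one half of the tray along its x, about 50 mm from the middle: this is the one to move.
- placed_cake: yellow fluted cake (rigid), 65 mm across, 21 mm high, about 50 g; origin: centre of its underside, z up. Starts on cake_pan, about 50 mm from the middle along the tray's x, and stays there. (A third such cake on a square plate away from the balance has no part in this.)
Things that resemble listed ones, but are neither listed nor needed, are in the scene too. What is shaped like the placed_cake but red is not meant. What is shaped like the stray_cake but brown or green is not meant.

How it is judged:
By the outcome, as a careful person would: the job done as asked, in the order asked, and still so for the second after the job is handed in, with the robot touching nothing.
It also fails if it takes over 38 s, if anything falls off the work surface, if the arm or the gripper's body presses on something with over 40 N, if the wrist force passes 120 N, or if a joint passes its speed limit or range.

## Working session

There is one attempt and no reset: what is moved stays moved. The work goes in short steps, Python scripts to look and compute and a tool call to move; the robot and the scene stay as the last step left them, time stands still between calls to the robot, and variables do not carry over. Pictures are saved under pics/ and viewed, at most 10 in all, crops included, and the job is handed in when it is done.

Besides the shell and the picture viewer there is one more tool, called after ">>>" in YAML: its name, and indented under it one key for each argument. apply_moves: Moves the arm, as the interface text tells. Shifts and turns lie within -1 to 1; 1 stands for 0.8 m of shift or 45 degrees of turn. Its arguments: {"type":"object","properties":{"series":{"type":"array"},"jaw":{"type":"number"},"squeeze":{"type":"number"}},"required":["series"]}

```bash
mkdir -p pics; cat > h.py <<'E'
import numpy as np, cv2
from scipy.spatial.transform import Rotation as R
from plant import ctrl
def ray(cam,u,v):
    c=ctrl.get_calibration(cam)
    d=np.array([(u-c['cx'])/c['fx'],-(v-c['cy'])/c['fy'],-1.])
    return np.array(c['xyz']),R.from_quat(c['orientation']).apply(d)
def at_z(cam,u,v,z):
    o,d=ray(cam,u,v); return o+d*(z-o[2])/d[2]
def proj(cam,p):
    c=ctrl.get_calibration(cam)
    q=R.from_quat(c['orientation']).inv().apply(np.atleast_2d(p)-np.array(c['xyz']))
    return np.c_[c['cx']-c['fx']*q[:,0]/q[:,2], c['cy']+c['fy']*q[:,1]/q[:,2]]
E
python3 - <<'E'
from h import *
for n in ('top','side'):
    im=ctrl.read_camera(n); cv2.imwrite(f'pics/{n}0.png',im[:,:,::-1])
    c=ctrl.get_calibration(n); print(n,c)
    for t in ('stray_cake','weight_pan'):
        for d in ctrl.silhouettes(t,n):
            print(t,round(d['p'],2),np.round(np.array(d['xy'])*[512,384],1),d['pixels'].sum())
            if n=='top': print(np.round(at_z(n,d['xy'][0]*512,d['xy'][1]*384,.08),3))
a=cv2.imread('pics/top0.png');b=cv2.imread('pics/side0.png')
cv2.imwrite('pics/both.png',cv2.resize(np.vstack([a,b]),None,fx=.78,fy=.78))
print(ctrl.get_state())
E
```

```text
top {'fx': 435.19753617227525, 'fy': 435.19753617227525, 'cx': 251.00328150336034, 'cy': 191.01243266856983, 'xyz': array([ 0.33490927, -0.04773956,  0.93773743]), 'orientation': array([ 0.06649614, -0.0742442 , -0.69402529,  0.7130182 ])}
stray_cake 0.91 [138.9 161.5] 591
[0.563 0.174 0.08 ]
stray_cake 0.64 [140.9 207.2] 647
[0.469 0.163 0.08 ]
stray_cake 0.61 [197.5 217.3] 775
[0.452 0.05  0.08 ]
weight_pan 0.83 [200.8 190.3] 5037
[0.507 0.046 0.08 ]
side {'fx': 455.7384285442012, 'fy': 455.7384285442012, 'cx': 249.85103461537986, 'cy': 193.57825628760062, 'xyz': array([0.32541439, 0.78248389, 0.52652866]), 'orientation': array([-0.05320033,  0.51403137,  0.84922982, -0.10839832])}
stray_cake 0.9 [235.7 289.4] 827
stray_cake 0.81 [178.3 284.9] 812
stray_cake 0.65 [268.5 227.3] 614
weight_pan 0.8 [240.6 235.1] 3166
{'time': 0.3, 'qpos': array([ 1.19298677e+00,  2.86647011e-01,  1.57719586e+00, -3.07882756e-05,
        1.27861293e+00, -1.50015896e-01]), 'dq': array([-0.00110354, -0.00229759, -0.00340826,  0.00102672,  0.00067915,
        0.00128305]), 'joint_efforts': array([ 8.54684768e-04, -4.05355954e+01, -2.92290187e+01, -1.12025521e-04,
        3.32897282e-03,  3.64677717e-06]), 'eef_pos': array([0.15234138, 0.65736051, 0.24982449]), 'tcp_rot': array([ 1.13646315e-01,  9.93521177e-01, -4.20475720e-04, -9.83506586e-05]), 'contact_force': array([ 0.01500539,  0.7080181 , -0.1346298 ]), 'wrist_torque': array([-0.03033301,  0.02129296, -0.00547414]), 'finger_force': 0.0, 'opening': 0.9995987800371121}
```

View pics/top0.png

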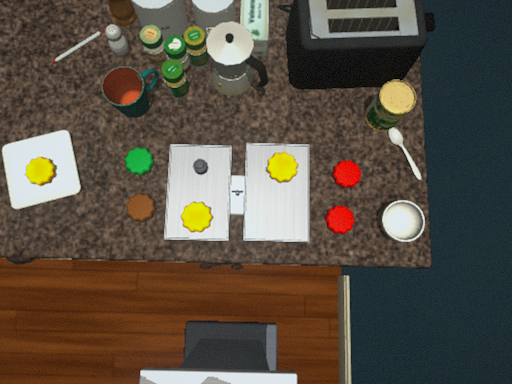

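View pics/side0.png

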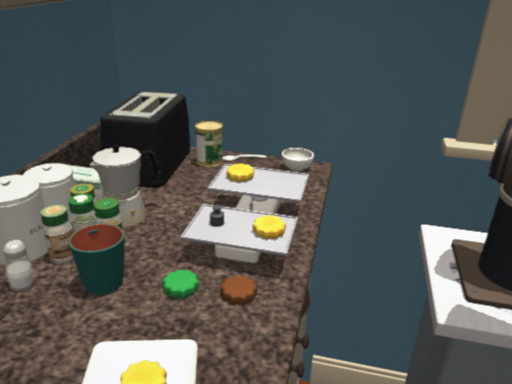

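The top view shows the stray cake at (197,217) with the weight at (200,167) on the left (+y) pan. The cake pan is on the right, with its cake at (283,167) and its free half near (277,217). The side view confirms this layout and that the left pan is the low one.

```bash
cat > m.py <<'E'
from h import *
from scipy.optimize import least_squares
def yellow(im):
    h=cv2.cvtColor(im,cv2.COLOR_RGB2HSV)
    return cv2.inRange(h,(22,140,110),(34,255,255))
def blob(im,u,v):
    n,l,s,c=cv2.connectedComponentsWithStats(yellow(im))
    i=1+np.argmin([np.hypot(*(q-[u,v])) if a>150 else 1e9 for q,a in zip(c[1:],s[1:,4])]); return c[i],s[i,4]
def cyl(cam,p,r=.0305,h=.021):
    t=np.linspace(0,2*np.pi,60); P=np.r_[[np.array(p)+[r*np.cos(a),r*np.sin(a),z] for a in t for z in (0,h)]]
    hull=cv2.convexHull(proj(cam,P).astype(np.float32)); m=cv2.moments(hull)
    return np.array([m['m10'],m['m01']])/m['m00'],m['m00']
def cake(obs,z=None):
    # obs: {cam:centroid}; solve xyz of underside
    f=lambda p:np.concatenate([cyl(c,[p[0],p[1],p[2] if z is None else z])[0]-o for c,o in obs.items()])
    r=least_squares(f,[.5,0,.07] if z is None else [.5,0]); return r.x,np.abs(r.fun).max()
E
python3 - <<'E'
from m import *
T=cv2.imread('pics/top0.png')[:,:,::-1].copy();S=cv2.imread('pics/side0.png')[:,:,::-1].copy()
for n,t,s,z in (('stray',(197,217),(268,227),.056),('placed',(283,167),(240,172),.08)):
    a,A=blob(T,*t);b,B=blob(S,*s);print(n,a,A,b,B)
    for q in ({'top':a,'side':b},): print(np.round(cake(q)[0],4),cake(q)[1],np.round(cake(q,z)[0],4),cake(q,z)[1],cake({'top':a},z)[0],cake({'side':b},z)[0])
# pans from top: tray masks
for t in ('weight_pan','cake_pan'):
  ctrl.read_camera('top')
  for d in ctrl.silhouettes(t,'top'):
    m=d['pixels'].astype(np.uint8); 
    c,_=cv2.findContours(m,0,2); c=max(c,key=cv2.contourArea); box=cv2.boxPoints(cv2.minAreaRect(c))
    cx=box.mean(0)[0]; z=.059 if cx<238 else .083
    w=np.array([at_z('top',*p,z)[:2] for p in box]); print(t,round(d['p'],2),np.round(box,1).tolist(),np.round(w,3).tolist(),w.mean(0).round(4))
print(ctrl.nose_length, R.from_quat(ctrl.get_state()['tcp_rot']).as_matrix().round(3))
cv2.imwrite('pics/crop.png',cv2.resize(T[120:260,150:330,::-1],None,fx=4,fy=4,interpolation=cv2.INTER_CUBIC))
E
```

```text
stray [196.26569343 216.5270073 ] 685 [267.50217391 225.11521739] 460
[0.4576 0.0532 0.0592] 1.3863069527299672 [0.4584 0.0522] 1.4935816141097291 [0.45534984 0.05355491] [0.46134839 0.04743088]
placed [281.71512482 166.66666667] 681 [239.99726027 171.66027397] 365
[ 0.558  -0.1147  0.0833] 0.6158717294373162 [ 0.5587 -0.1158] 1.1943648377569218 [ 0.55764226 -0.11517898] [ 0.56125298 -0.12169559]
weight_pan 0.74 [[164.5, 239.3000030517578], [167.60000610351562, 144.0], [231.89999389648438, 146.10000610351562], [228.8000030517578, 241.39999389648438]] [[0.409, 0.116], [0.608, 0.123], [0.608, -0.012], [0.408, -0.013]] [0.5083 0.0533]
cake_pan 0.61 [[244.0, 143.0], [310.0, 143.0], [310.0, 242.0], [244.0, 242.0]] [[0.608, -0.038], [0.612, -0.173], [0.409, -0.173], [0.406, -0.044]] [ 0.5085 -0.1071]
0.019 [[-0.974  0.226 -0.   ]
 [ 0.226  0.974 -0.   ]
 [-0.    -0.    -1.   ]]
```

View pics/crop.png

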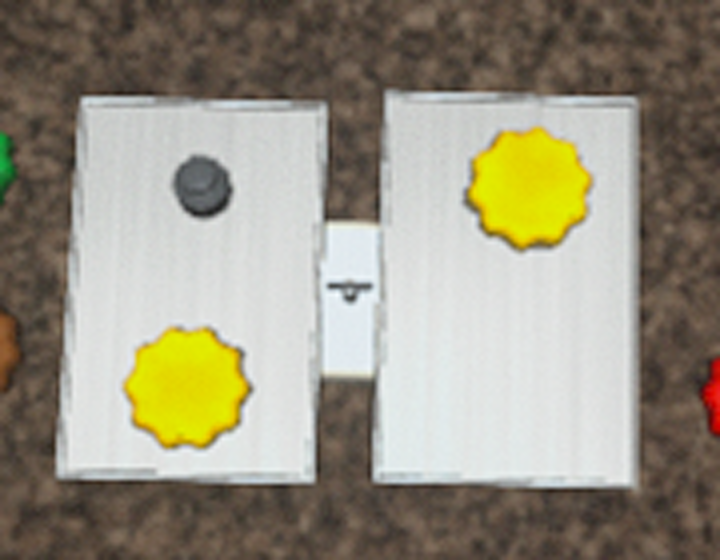

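The stray cake is at about (0.456, 0.053), and the free spot on the cake pan is about (0.456, -0.108). I'll move above the stray cake and check from the wrist camera.

>>> apply_moves:
  series:
    - [0.37, -0.385, 0, 0, 0, 0.29]
    - [0.37, -0.385, 0, 0, 0, 0.29]
    - [0.37, -0.385, 0, 0, 0, 0.29]
    - [0.37, -0.385, 0, 0, 0, 0.29]
    - [0.37, -0.385, 0, 0, 0, 0.29]
    - [0.37, -0.385, 0, 0, 0, 0.29]
    - [0.37, -0.385, 0, 0, 0, 0.29]
    - [0.38, -0.756, -0.0625, 0, 0, 0.29]
    - [0.38, -0.756, -0.0625, 0, 0, 0.29]
    - [0.38, -0.756, -0.0625, 0, 0, 0.29]
    - [0.38, -0.756, -0.0625, 0, 0, 0.29]
    - [0.38, -0.756, -0.0625, 0, 0, 0.29]
    - [0.38, -0.756, -0.0625, 0, 0, 0.29]
    - [0.38, -0.756, -0.0625, 0, 0, 0.29]
    - [0.38, -0.756, -0.0625, 0, 0, 0.29]
    - [0.38, -0.756, -0.0625, 0, 0, 0.29]
  jaw: 1
  squeeze: 25

```text
time: 2.5
eef_pos: [0.4565, 0.0538, 0.2006]
tcp_rot: [-0.001, 1.0, 0.0, 0.0]
contact_force: [-0.7, 0.6, -0.2]
opening: 1.002
finger_force: 0.0
```

```bash
cat > w.py <<'E'
from m import *
def wrist(name,z):
    s=ctrl.get_state(); im=ctrl.read_camera('wrist'); cv2.imwrite(f'pics/{name}.png',im[:,:,::-1])
    c=ctrl.get_calibration('wrist'); H=np.array(c['hand_eye']); Rt=R.from_quat(s['tcp_rot']).as_matrix()
    print(s['eef_pos'].round(4),Rt[:,1].round(3),s['contact_force'].round(2),s['opening'])
    n,l,st,ce=cv2.connectedComponentsWithStats(yellow(im))
    for q,a in zip(ce[1:],st[1:,4]):
        if a<400: continue
        d=(q-[c['cx'],c['cy']])/[c['fx'],c['fy']]; th=np.hypot(*d)
        v=np.array([d[0]/th*np.sin(th),-d[1]/th*np.sin(th),-np.cos(th)])
        o=Rt@H[:3,3]+s['eef_pos']; v=Rt@H[:3,:3]@v
        print('yellow',q.round(1),a,(o+v*(z-o[2])/v[2]).round(4))
E
python3 -c "
from w import *
wrist('w1',.072)"
```

```text
[0.4565 0.0538 0.2006] [-0.002  1.     0.   ] [-0.72  0.63 -0.2 ] 1.0018170873745345
yellow [253.6 209.5] 427 [0.4793 0.0541 0.072 ]
yellow [486.5 239.9] 662 [0.5259 0.3446 0.072 ]
yellow [ 93.1 277.3] 1302 [ 0.5673 -0.1319  0.072 ]
```

View pics/w1.png

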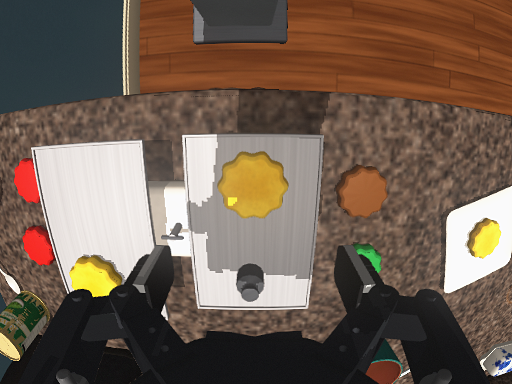

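The wrist view shows the stray cake whole at about (253,185), partly shadowed (so the colour mask was incomplete), with the weight at (250,280). I'll recompute from that pixel.

```bash
python3 - <<'E'
from h import *
im=cv2.imread('pics/w1.png'); h=cv2.cvtColor(im,cv2.COLOR_BGR2HSV)
m=cv2.inRange(h,(18,110,60),(36,255,255)); n,l,st,ce=cv2.connectedComponentsWithStats(m)
s=ctrl.get_state();c=ctrl.get_calibration('wrist'); H=np.array(c['hand_eye']); Rt=R.from_quat(s['tcp_rot']).as_matrix()
o=Rt@H[:3,3]+s['eef_pos']; print(o)
for q,b in zip(ce[1:],st[1:]):
    if b[4]<600: continue
    for z in (.077,.067):
        d=(q-[c['cx'],c['cy']])/[c['fx'],c['fy']]; th=np.hypot(*d)
        v=Rt@H[:3,:3]@np.array([d[0]/th*np.sin(th),-d[1]/th*np.sin(th),-np.cos(th)])
        print(q,b,z,(o+v*(z-o[2])/v[2]).round(4))
E
```

```text
[0.37551647 0.05347752 0.32443495]
[252.49072753 184.51611983] [ 218  152   70   66 3505] 0.077 [0.4537 0.053  0.077 ]
[252.49072753 184.51611983] [ 218  152   70   66 3505] 0.067 [0.4568 0.0529 0.067 ]
[483.72910053 237.86455026] [467 218  34  41 945] 0.077 [0.5195 0.3319 0.077 ]
[483.72910053 237.86455026] [467 218  34  41 945] 0.067 [0.5253 0.3431 0.067 ]
[ 94.32452082 275.96827495] [  69  256   53   42 1513] 0.077 [ 0.5613 -0.126   0.077 ]
[ 94.32452082 275.96827495] [  69  256   53   42 1513] 0.067 [ 0.5688 -0.1332  0.067 ]
```

>>> apply_moves:
  series:
    - [0, 0, -0.07, 0, 0, 0]
    - [0, 0, -0.12, 0, 0, 0]
    - [0, 0, -0.14, 0, 0, 0]
    - [0, 0, -0.145, 0, 0, 0]
    - [0, 0, -0.15, 0, 0, 0]
    - [0, 0, -0.1525, 0, 0, 0]
    - [0, 0, -0.1525, 0, 0, 0]
    - [0, 0, -0.1525, 0, 0, 0]

```text
time: 3.55
eef_pos: [0.4568, 0.0527, 0.0789]
tcp_rot: [0.0, 1.0, -0.0, 0.001]
contact_force: [0.1, 0.6, 0.7]
opening: 0.994
finger_force: 0.0
```

```bash
python3 - <<'E'
from h import *
print(ctrl.get_state()['contact_force'])
a=ctrl.read_camera('side');cv2.imwrite('pics/s2.png',cv2.resize(a[130:270,170:330,::-1],None,fx=4,fy=4,interpolation=cv2.INTER_CUBIC))
E
```

```text
[0.08029752 0.64427633 0.67774211]
```

View pics/s2.png

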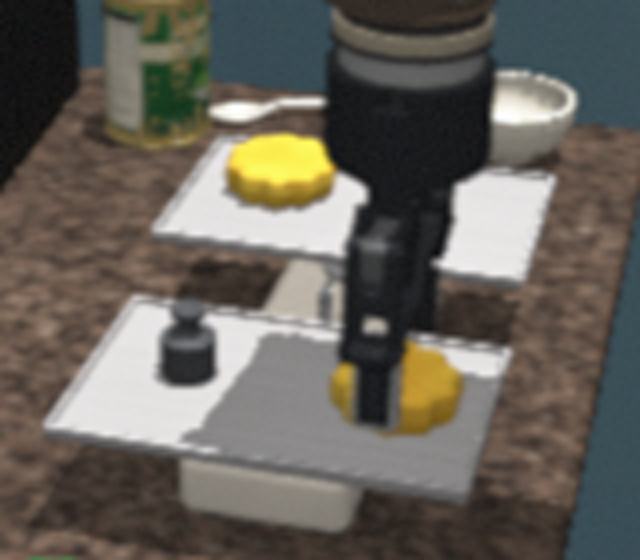

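The side view shows the open finger standing beside the stray cake. Its tip is at about crop (378,427), which is full-frame (264.5,236.8), and nothing is touching. I'll work out the tip height from that.

```bash
python3 - <<'E'
from h import *
for y in (.0955,.11):
  for z in (.055,.059,.063,.067,.071): print(y,z,proj('side',[.4568,y,z]).round(1))
E
```

```text
0.0955 0.055 [[264.3 243.8]]
0.0955 0.059 [[264.4 242. ]]
0.0955 0.063 [[264.5 240.1]]
0.0955 0.067 [[264.5 238.3]]
0.0955 0.071 [[264.6 236.5]]
0.11 0.055 [[262.6 248.1]]
0.11 0.059 [[262.7 246.3]]
0.11 0.063 [[262.8 244.4]]
0.11 0.067 [[262.8 242.6]]
0.11 0.071 [[262.9 240.7]]
```

>>> apply_moves:
  series:
    - [-0.002, 0, -0.005, 0, 0, 0]
    - [-0.002, 0, -0.01, 0, 0, 0]
    - [-0.002, 0, -0.01, 0, 0, 0]
    - [-0.002, 0, -0.01, 0, 0, 0]

```text
time: 4.1
eef_pos: [0.4548, 0.0528, 0.0702]
tcp_rot: [0.0, 1.0, 0.0, -0.0]
contact_force: [0.8, 0.0, 1.0]
opening: 0.998
finger_force: 0.0
```

>>> apply_moves:
  series:
    - [0, 0, 0, 0, 0, 0]
    - [0, 0, 0, 0, 0, 0]
    - [0, 0, 0, 0, 0, 0]
    - [0, 0, 0, 0, 0, 0]
    - [0, 0, 0, 0, 0, 0]
    - [0, 0, 0, 0, 0, 0]
  jaw: 0
  squeeze: 25

```text
time: 4.85
eef_pos: [0.455, 0.0528, 0.0712]
tcp_rot: [-0.0, 1.0, 0.0, -0.0]
contact_force: [-2.3, 0.7, 6.2]
opening: 0.723
finger_force: 26.3
```

>>> apply_moves:
  series:
    - [0, 0, 0.01, 0, 0, 0]
    - [0, 0, 0.025, 0, 0, 0]
    - [0, 0, 0.05, 0, 0, 0]
    - [0, 0, 0.08, 0, 0, 0]
    - [0, 0, 0.08, 0, 0, 0]
    - [0, 0, 0.08, 0, 0, 0]

```text
time: 5.6
eef_pos: [0.4544, 0.0528, 0.1339]
tcp_rot: [0.0, 1.0, 0.0, -0.0]
contact_force: [0.2, 0.3, -0.1]
opening: 0.723
finger_force: 27.4
```

```bash
python3 - <<'E'
from h import *
print(ctrl.get_state()['contact_force'])
a=ctrl.read_camera('side');cv2.imwrite('pics/s3.png',cv2.resize(a[130:270,170:330,::-1],None,fx=4,fy=4,interpolation=cv2.INTER_CUBIC))
E
```

```text
[ 0.19732452  0.2834391  -0.0694499 ]
```

View pics/s3.png

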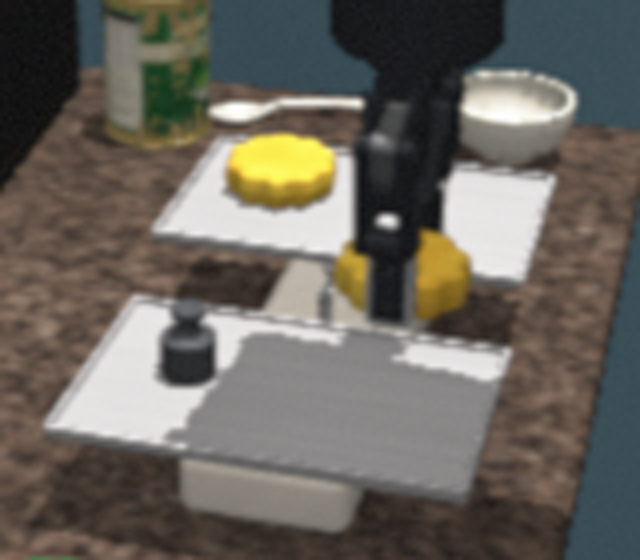

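The cake is held level at about crop (403,275), clear of the low pan, and the weight is untouched. Next I'll carry it across and lower it slowly.

>>> apply_moves:
  series:
    - [0, -0.05, 0, 0, 0, 0]
    - [0, -0.1, 0, 0, 0, 0]
    - [0, -0.15, 0, 0, 0, 0]
    - [0, -0.19, 0, 0, 0, 0]
    - [0, -0.2, 0, 0, 0, 0]
    - [0, -0.2, 0, 0, 0, 0]
    - [0, -0.2, -0.02, 0, 0, 0]
    - [0, -0.2, -0.035, 0, 0, 0]
    - [0, -0.2, -0.042, 0, 0, 0]
    - [0, -0.2, -0.045, 0, 0, 0]
    - [0, -0.2, -0.048, 0, 0, 0]
    - [0, -0.2, -0.051, 0, 0, 0]
    - [0, -0.2, -0.054, 0, 0, 0]
    - [0, -0.2, -0.057, 0, 0, 0]
    - [0, -0.2, -0.059, 0, 0, 0]
    - [0, -0.2, -0.059, 0, 0, 0]
    - [0, -0.2, -0.059, 0, 0, 0]
    - [0, -0.2, -0.059, 0, 0, 0]

```text
time: 7.9
eef_pos: [0.4548, -0.1072, 0.0872]
tcp_rot: [0.0, 1.0, 0.0, -0.0]
contact_force: [0.6, -1.2, -0.2]
opening: 0.729
finger_force: 27.5
```

```bash
python3 - <<'E'
from h import *
print(ctrl.get_state()['contact_force'])
a=ctrl.read_camera('side')[130:270,170:330,::-1];b=ctrl.read_camera('top')[120:260,150:330,::-1]
f=lambda i:cv2.resize(i,(500,400),interpolation=cv2.INTER_CUBIC)[:, 50:450]
cv2.imwrite('pics/s4.png',np.hstack([f(a),f(b)]))
E
```

```text
[ 0.60831627 -1.2374831  -0.24879731]
```

View pics/s4.png

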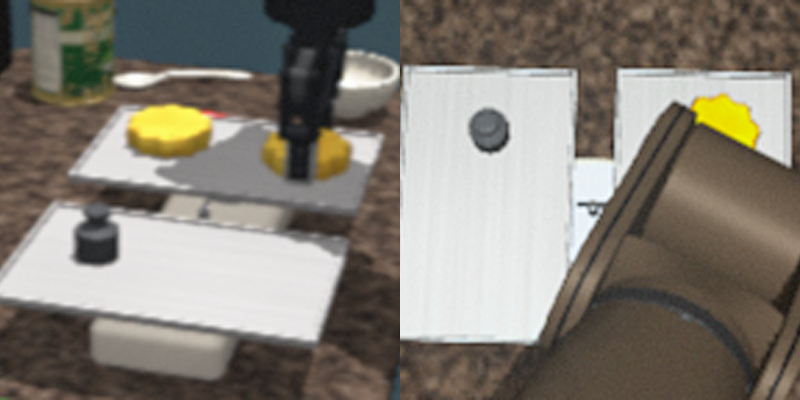

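The side view shows both pans moved towards level, with the cake resting flat on the free half at crop (305,153). I'll release it now.

>>> apply_moves:
  series:
    - [0, 0, 0, 0, 0, 0]
    - [0, 0, 0, 0, 0, 0]
    - [0, 0, 0, 0, 0, 0]
    - [0, 0, 0, 0, 0, 0]
    - [0, 0, 0, 0, 0, 0]
    - [0, 0, 0, 0, 0, 0]
    - [0, 0, 0.01, 0, 0, 0]
    - [0, 0, 0.03, 0, 0, 0]
    - [0, 0, 0.06, 0, 0, 0]
    - [0, 0, 0.12, 0, 0, 0]
    - [0, 0, 0.18, 0, 0, 0]
    - [0, 0, 0.18, 0, 0, 0]
  jaw: 0.93

```text
time: 9.5
eef_pos: [0.4574, -0.1084, 0.2377]
tcp_rot: [-0.0, 1.0, -0.003, 0.005]
contact_force: [-0.0, -0.5, -0.3]
opening: 0.929
finger_force: 0.0
```

>>> apply_moves:
  series:
    - [0, 0.07, 0.03, 0, 0, 0]
    - [0, 0.14, 0.03, 0, 0, 0]
    - [0, 0.21, 0.03, 0, 0, 0]
    - [0, 0.28, 0.03, 0, 0, 0]
    - [0, 0.35, 0.03, 0, 0, 0]
    - [0, 0.42, 0.03, 0, 0, 0]
    - [0, 0.49, 0.03, 0, 0, 0]
    - [0, 0.56, 0.03, 0, 0, 0]
    - [0, 0.56, 0.03, 0, 0, 0]
    - [0, 0.56, 0.03, 0, 0, 0]
    - [0, 0.56, 0.03, 0, 0, 0]

```text
time: 10.88
eef_pos: [0.4548, 0.3395, 0.255]
tcp_rot: [0.001, 1.0, -0.0, -0.0]
contact_force: [0.2, -0.9, 0.4]
opening: 0.93
finger_force: 0.0
```

```bash
python3 - <<'E'
from m import *
print(ctrl.get_state()['contact_force'],ctrl.get_state()['time'])
A=ctrl.read_camera('side');B=ctrl.read_camera('top')
f=lambda i:cv2.resize(i,(500,400),interpolation=cv2.INTER_CUBIC)[:, 50:450]
cv2.imwrite('pics/s5.png',np.hstack([f(A[130:270,170:330,::-1]),f(B[120:260,150:330,::-1])]))
for t,s in (((277,217),(285,185)),((283,167),(240,175))):
    a,_=blob(B,*t);b,_=blob(A,*s);print(a,b,cake({'top':a,'side':b}))
E
```

```text
[ 0.24467394 -0.88347287  0.35263219] 10.875
[275.95305832 217.87197724] [282.70454545 183.25      ] (array([ 0.45712194, -0.1050621 ,  0.07238774]), np.float64(1.2970005789292713))
[281.42255639 168.22406015] [282.70454545 183.25      ] (array([ 0.51552855, -0.11137053,  0.08314479]), np.float64(23.93506040917589))
```

View pics/s5.png

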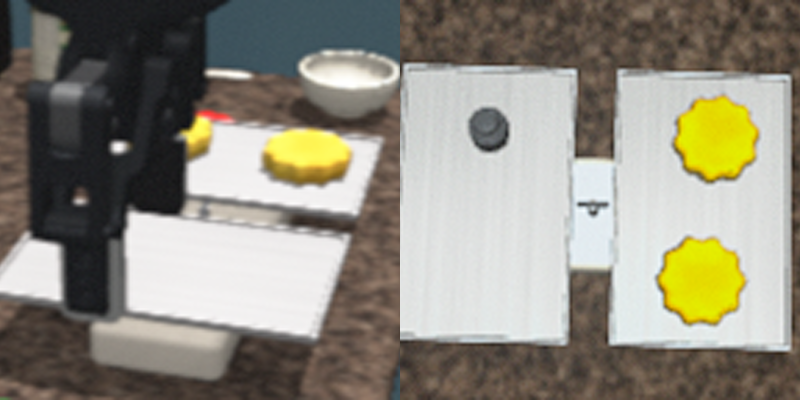

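Both cakes lie flat on the cake pan, at crop (716,138) and (702,280), and the weight is still on its pan at (488,130). The estimated floor height of 72 mm, less the 3 mm bias seen earlier, means the pans are about level. I'll let it settle, check again and hand in.

>>> apply_moves:
  series:
    - [0, 0.1, 0, 0, 0, 0]
    - [0, 0.15, 0, 0, 0, 0]
    - [0, 0.15, 0, 0, 0, 0]
    - [0, 0.15, 0, 0, 0, 0]
    - [0, 0.15, 0, 0, 0, 0]
    - [0, 0.15, 0, 0, 0, 0]
    - [0, 0.15, 0, 0, 0, 0]
    - [0, 0.15, 0, 0, 0, 0]
    - [0, 0.15, 0, 0, 0, 0]
    - [0, 0.15, 0, 0, 0, 0]
    - [0, 0.15, 0, 0, 0, 0]
    - [0, 0.15, 0, 0, 0, 0]

```text
time: 12.48
eef_pos: [0.4548, 0.4608, 0.2551]
tcp_rot: [-0.0, 1.0, -0.0, -0.0]
contact_force: [0.1, 0.5, -0.8]
opening: 0.927
finger_force: 0.0
```

```bash
python3 - <<'E'
from m import *
A=ctrl.read_camera('side');B=ctrl.read_camera('top')
cv2.imwrite('pics/s6.png',cv2.resize(A[130:270,170:330,::-1],None,fx=4,fy=4,interpolation=cv2.INTER_CUBIC))
for t,s in (((277,217),(285,185)),((283,167),(240,175))):
    a,_=blob(B,*t);b,_=blob(A,*s);print(a,b,cake({'top':a,'side':b}))
E
```

```text
[275.95305832 217.87197724] [282.56270096 183.07717042] (array([ 0.45668519, -0.10581737,  0.07250601]), np.float64(1.698677252541188))
[281.4009009  168.22372372] [239.92265193 176.35911602] (array([ 0.55798682, -0.11514131,  0.07119655]), np.float64(0.6837479086292433))
```

View pics/s6.png

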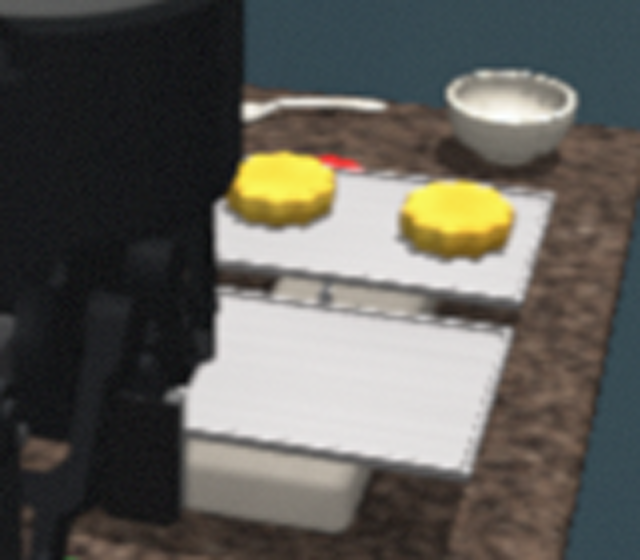

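The cakes are settled and the pan floor dropped 12 mm, from 83.3 to 71.2 mm (both readings carry the same 3 mm bias). That is 80 to 68, so the pans are level and still.

```bash
python3 -c "
from plant import ctrl
print(ctrl.sign_off())"
```

```text
the job is handed in; nothing more can be done
None
```

I moved the stray cake to the other pan and laid it flat beside the cake already there; by camera measurement the pans rest level at about 68 mm, the weight and other cake are still on their pans, and I handed the job in at about 12.6 s.

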